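Step the spacer block along a row of vial boxes

ROBOT

A 6-joint arm with a two-finger parallel gripper is mounted at the origin on a cart in front of the work surface, level with it; the furniture and walls round the work are solid. World frame = base frame: x ahead of the robot, y to its left, z up, the work surface at z = 0. Lengths are in mm, angles in degrees, forces in N, time in s.
With the tool pointing down it reaches from about 350 to 850 mm from the base axis. Payload 8.1 kg.
Tool frame: the origin (TCP) lies at the very end of the fingers, on their centre line; the grasp point (between the pads) lies 19 mm behind it; z points along the fingers, y is the direction in which the jaws open and shut (so a half turn about z gives the same grasp; the last joint's range is limited). The gripper opens to 85 mm and grips with 20 to 120 N. Pads are 22 mm wide; open, the fingers measure 114 mm over their backs; the gripper's body (76 mm by 85 mm) begins 54 mm behind the grasp point. The pads swing forward as they close: fully open they stand 13 mm farther back than shut.
Start: joints at [-75.367, 7.471, 85.268, -0, 87.261, -4.893], TCP at [200.565, -565.49, 231.292] pointing down, gripper open.
Joint ranges: [-169.43, 169.43], [-51.17, 129.36], [1.28, 143.12], [-76.62, 256.62], [0, 156.53], [-152.29, 152.29]. Speed limits (degrees/s): [136.94, 136.94, 159.86, 180, 180, 180].

INTERFACE

Orientations are given as [roll, pitch, yaw] about the fixed x, y, z axes, in that order (R = Rz(yaw) Ry(pitch) Rx(roll)).
In Python, from bench import r gives the robot as it stands.
- The arm moves only by the shell command python3 -m jog 'ROWS' [OPENING] [FORCE]. ROWS is JSON, a list of rows, each a list of 6 numbers: the shift along the tool's x, y, z normalised to -1 to 1, where 1 is 0.25 m, then the turn, a rotation vector about the tool's x, y, z normalised to -1 to 1, where 1 is pi rad. In form: [[x, y, z, ax, ay, az], ...]. A call has 1 to 10 rows; each row is the pose to reach, as a shift and turn from the pose commanded when the call began, along the tool's axes at that moment, turning the shorter way round; what a row does not reach only later rows make up. A row lasts 1/10 s, in which the tool goes at most 50 mm and 8.59 degrees, less where a joint would pass 70% of its speed; a pose out of reach is approached as far as the arm can. A call with a number of a shift or a turn outside -1 to 1 is refused whole. A call with a gripper value outside its range is refused whole. OPENING is the opening, from 0 (shut) to 1 (fully open), set as the call begins (- or left out, the last holds). The fingers move at their own pace and stop on an object; FORCE is the grip in N (left out, the last holds). Time passes only in rows, so rows that repeat a pose let the fingers close. It gives the time, the measured TCP pose, the force and the opening at its end, in the units of the state.
- r.sense(): the state, without advancing time (a new reading comes with each control period).
- r.snapshot(name): name is "scene" or "side" or "wrist"; returns a dict with "pixels" (420x560x3 uint8, red, green, blue), "intrinsics" (3x3 intrinsics, pixels), "dist" ([k1, k2, p1, p2, k3] as OpenCV has them; the pictures are not rectified), "extrinsics" (4x4, takes a point from camera to world coordinates). Camera axes: x right, y down, z forward; pixel columns grow to the right and rows downward; lengths in mm; the calibration is good to about 2 mm. A picture is of the moment at which its call begins. There is no depth.
- r.hand_in(): hands the job in, once; it reports no verdict.
The state is a dict: "time": time; "joint_pos": joint angles; "qd": joint speeds; "joint_efforts": joint torques, N m; "tool_pos": TCP position; "tcp_rot": TCP orientation; "ft_force": force on the tool from outside, world axes, zero at the start; "wrist_torque": the same for the moment, N m; "finger_gap": finger opening in mm.
Only numpy, scipy, OpenCV 4.12 (cv2) and the standard library are available. Lean on these libraries where they do the work, as an engineer would, in place of code of your own. Each camera call takes 0.05 s, during which the arm holds its last target.

TASK

Carry on the row of vial boxes with the same gap. Lift the spacer block out of the gap between the two boxes that are already set, stand it against the free right-hand end of the middle box, in line with the row, and slide the third, outlying box straight up along the row until the block is snug between the two. Leave the block standing there and the third box in line and square with the others, without shifting the two set boxes or tipping anything over.

Things in the scene. Friction and masses are not known exactly. Their poses are not given: they have to be found in the camera images.
- box_mid: Cream box full of vials with dark blue caps (three alike): 66 mm across the row (x), 105 mm along it (y), 88 mm high, about 0.4 kg, loose on the bench, friction about 0.6. Origin: centre of the underside, z up. This is the middle box of the three; it is already set and stays where it is. Its -y end (the robot's right) is free: there the spacer goes. Its y axis is the line of the row.
- box_end: Cream box full of vials with dark blue caps (three alike): 66 mm across the row (x), 105 mm along it (y), 88 mm high, about 0.4 kg, loose on the bench, friction about 0.6. Origin: centre of the underside, z up. This is the left-hand end box of the row, set at +y of the middle box and parallel to it, 32 mm gap; it stays where it is.
- box_loose: Cream box full of vials with dark blue caps (three alike): 66 mm across the row (x), 105 mm along it (y), 88 mm high, about 0.4 kg, loose on the bench, friction about 0.6. Origin: centre of the underside, z up. This is the outlying box at the right-hand (-y) end, 80 to 140 mm short of the middle box's end face and slightly crooked; push it low, squarely on its -y end face, towards the middle box.
- spacer_grip (a point): White plastic spacer block, at the start upright between the left-hand and middle boxes with 1 mm to spare each side. Body 30 mm thick (y, the gap), 56 mm in x, 84 mm high; on it a grip 20 mm in y, 36 mm in x, from 84 to 136 mm up. 0.18 kg. The point is on the centre line in the grip, 115 mm above the underside; axes as the boxes'. (A 55 mm thick spare block far right is not wanted.)
There are look-alikes about, which are no part of the job. What is shaped like the part that bears spacer_grip but turquoise or yellow is not meant.

How it is judged:
By the outcome, as a careful person would: the job done as asked, in the order asked, and still so for the second after the job is handed in, with the robot touching nothing.
It also fails if it takes over 54 s, if anything falls off the work surface, if the arm or the gripper's body presses on something with over 40 N, if the wrist force passes 120 N, or if a joint passes its speed limit or range.

## Working session

There is one attempt and no reset: what is moved stays moved. The work goes in short steps, Python scripts to look and compute and a shell command to move; the robot and the scene stay as the last step left them, time stands still between calls to the robot, and variables do not carry over. Pictures are saved under pics/ and viewed, and the job is handed in when it is done.

```bash
ls; mkdir -p pics; python3 - <<'E'
from bench import r
import cv2,pickle
s=r.sense(); print(s)
for n in ["scene","side","wrist"]:
    d=r.snapshot(n); pickle.dump(d,open(f"pics/{n}0.pkl","wb")); cv2.imwrite(f"pics/{n}0.png",d["pixels"][:,:,::-1])
    print(n,d["intrinsics"],d["dist"],d["extrinsics"])
E
```

```text
pics
{'time': 0.0, 'joint_pos': array([-7.53667812e+01,  7.51530696e+00,  8.53322203e+01,  1.63664038e-04,
        8.72619203e+01, -4.89088462e+00]), 'qd': array([ 0.07694941,  0.09677571,  0.0370948 , -0.00117627, -0.14498842,
       -0.03904621]), 'joint_efforts': array([ 1.97832342e-03, -5.69405723e+01, -5.00545406e+01,  1.36505651e-04,
        1.52164930e-02, -1.18570472e-05]), 'tool_pos': array([ 200.41983798, -564.92713207,  230.21418451]), 'tcp_rot': array([-1.79890965e+02, -9.49419096e-03,  1.95240864e+01]), 'ft_force': array([-0.70609881,  0.61698949, -1.22607994]), 'wrist_torque': array([ 0.00775241, -0.02199576,  0.03164064]), 'finger_gap': 85.06413587687572}
scene [[413.52518615   0.         285.08609066]
 [  0.         413.52518615 211.18421153]
 [  0.           0.           1.        ]] [-0.00267695  0.          0.          0.          0.        ] [[-8.43138870e-01 -2.40344488e-01  4.80989993e-01  1.13689333e+02]
 [-5.37527722e-01  3.54387064e-01 -7.65162569e-01  7.52645535e+02]
 [ 1.34459749e-02 -9.03683759e-01 -4.27989334e-01  4.58272567e+02]
 [ 0.00000000e+00  0.0000
[... 264 characters left out ...]
75e-01  3.78903465e-01  1.98679231e+02]
 [-4.85280357e-01  5.62013419e-01 -6.69808848e-01  6.72068382e+02]
 [-9.75878488e-03 -7.69491062e-01 -6.38583019e-01  6.39884268e+02]
 [ 0.00000000e+00  0.00000000e+00  0.00000000e+00  1.00000000e+00]]
wrist [[308.12039863   0.         276.90387511]
 [  0.         308.12039863 211.30990203]
 [  0.           0.           1.        ]] [0.02206249 0.         0.         0.         0.        ] [[ 3.34319969e-01 -9.08410950e-01 -2.51037257e-01  2.63035229e+02]
 [-9.42454828e-01 -3.23090729e-01 -8.59725464e-02 -5.42310887e+02]
 [-3.00940796e-03  2.65333614e-01 -9.64151968e-01  3.72512357e+02]
 [ 0.00000000e+00  0.00000000e+00  0.00000000e+00  1.00000000e+00]]
```

View pics/scene0.png

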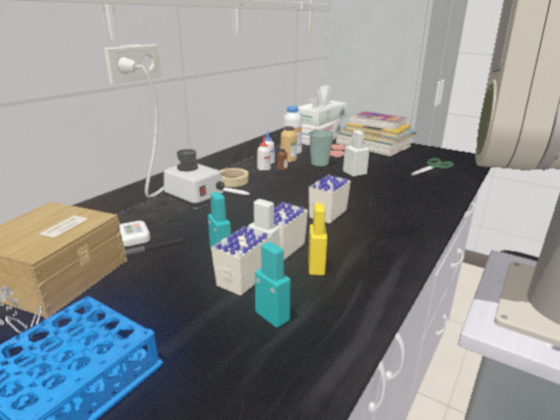

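View pics/side0.png

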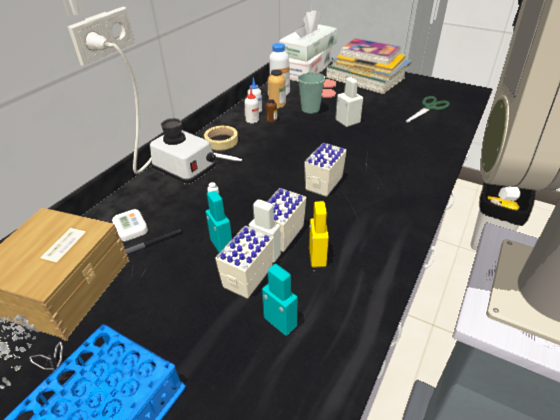

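View pics/wrist0.png

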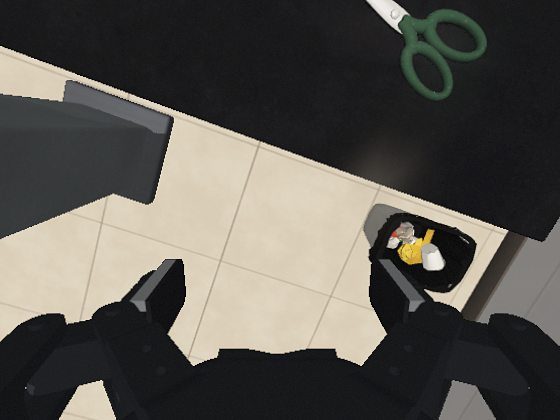

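The scene view shows three cream boxes: box_end near (242,258), box_mid (285,230) and box_loose (330,198). The white block between the first two, with its grip at (263,215), is the wanted spacer. The look-alikes are the turquoise blocks at (219,222) and (272,283), the yellow one at (318,240), and the white spare far right at (356,155). I'll enlarge a crop to confirm.

```bash
python3 - <<'E'
import pickle,cv2,numpy as np
d=pickle.load(open("pics/side0.pkl","rb"));a=d["pixels"][:,:,::-1]
cv2.imwrite("pics/c1.png",cv2.resize(a[135:300,205:360],None,fx=3.6,fy=3.6,interpolation=cv2.INTER_CUBIC))
d=pickle.load(open("pics/scene0.pkl","rb"));a=d["pixels"][:,:,::-1]
cv2.imwrite("pics/c2.png",cv2.resize(a[170:295,205:360],None,fx=4.6,fy=4.6,interpolation=cv2.INTER_CUBIC))
E
```

```text
(no output)
```

View pics/c1.png

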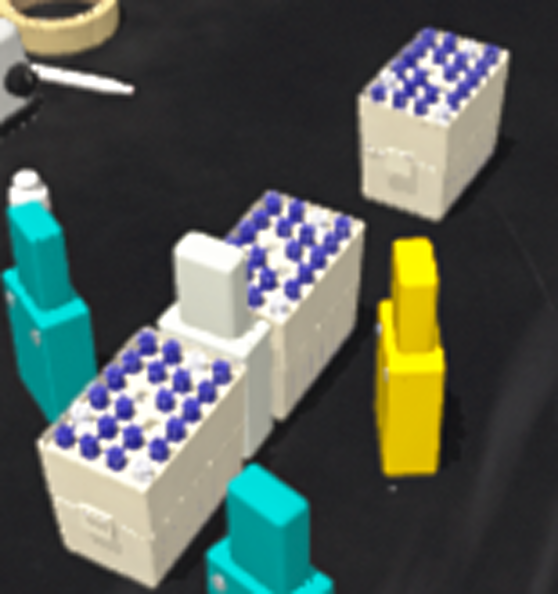

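View pics/c2.png

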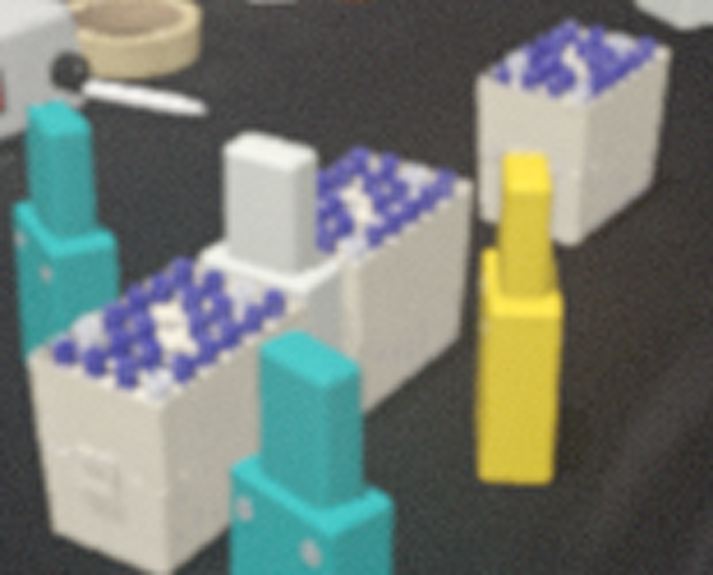

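Confirmed: the white block in the gap has the grip top at side px (262,203). Next, rough positions.

```bash
cat > h.py <<'E'
import numpy as np,cv2,pickle
def ray(d,uv):
    p=cv2.undistortPoints(np.array(uv,float).reshape(-1,1,2),d["intrinsics"],np.array(d["dist"])).reshape(-1,2)
    T=d["extrinsics"]; return T[:3,3],np.c_[p,np.ones(len(p))]@T[:3,:3].T
def onz(d,uv,z):
    o,v=ray(d,uv); return o+v*((z-o[2])/v[:,2])[:,None]
def proj(d,P):
    T=np.linalg.inv(d["extrinsics"]); P=np.array(P,float).reshape(-1,3)@T[:3,:3].T+T[:3,3]
    return cv2.projectPoints(P,np.zeros(3),np.zeros(3),d["intrinsics"],np.array(d["dist"]))[0].reshape(-1,2)
E
python3 - <<'E'
from h import *
d=pickle.load(open("pics/side0.pkl","rb"))
f=lambda l,z,n:print(n,onz(d,[(205+a/3.6,135+b/3.6) for a,b in l],z)[:,:2].round(0).tolist())
f([(40,440),(150,490),(245,365),(150,325)],88,"end top")
f([(155,587),(68,548)],0,"end bot")
f([(365,222),(283,318)],88,"mid top"); f([(280,420)],0,"mid bot")
f([(360,97),(440,125),(508,50),(430,28)],88,"loose top"); f([(438,220),(365,190)],0,"loose bot")
f([(178,245),(243,255),(195,232),(247,240)],136,"grip top")
f([(385,470),(437,472)],0,"yel bot"); f([(400,240),(432,243)],136,"yel top")
f([(55,418),(20,380)],0,"turq1 bot"); f([(12,208),(48,205)],136,"turq1 top")
E
```

```text
end top [[559.0, 284.0], [494.0, 285.0], [497.0, 190.0], [557.0, 188.0]]
end bot [[502.0, 278.0], [557.0, 279.0]]
mid top [[495.0, 54.0], [497.0, 149.0]]
mid bot [[503.0, 143.0]]
loose top [[556.0, -59.0], [497.0, -55.0], [494.0, -157.0], [552.0, -157.0]]
loose bot [[500.0, -70.0], [558.0, -76.0]]
grip top [[547.0, 171.0], [513.0, 162.0], [544.0, 158.0], [517.0, 150.0]]
yel bot [[433.0, 148.0], [407.0, 136.0]]
yel top [[447.0, 112.0], [431.0, 107.0]]
turq1 bot [[620.0, 204.0], [656.0, 188.0]]
turq1 top [[642.0, 187.0], [626.0, 176.0]]
```

```bash
cat > g.py <<'E'
# python3 g.py x y z [yaw]  -> how far to go, in jog units, from the present (measured) pose
import sys,numpy as np
from scipy.spatial.transform import Rotation as R
from bench import r
s=r.sense(); t=[float(a) for a in sys.argv[1:]]
Rt=R.from_euler('xyz',s["tcp_rot"],degrees=True)
print("t",s["time"],"tcp",s["tool_pos"].round(1),s["tcp_rot"].round(2),"F",s["ft_force"].round(1),"gap",round(s["finger_gap"],1))
if len(t)>=3:
    d=Rt.inv().apply(np.array(t[:3])-s["tool_pos"]); yaw=t[3] if len(t)>3 else s["tcp_rot"][2]
    w=(Rt.inv()*R.from_euler('xyz',[180,0,yaw],degrees=True)).as_rotvec()
    print("units",(d/250).round(4),(w/np.pi).round(4))
E
python3 -m jog '[[0.5,-0.4,-0.4,0,0,-0.2],[1,-0.85,-0.4,0,0,-0.2],[1,-0.85,-0.4,0,0,-0.2],[1,-0.85,-0.4,0,0,-0.2],[1,-0.85,-0.4,0,0,-0.2],[1,-0.85,-0.4,0,0,-0.2],[1,-0.85,-0.4,0,0,-0.2],[1,-0.85,-0.4,0,0,-0.2]]'
python3 g.py 528 -30 330 90
```

```text
time: 0.95
tool_pos: [367.8, -278.0, 333.5]
tcp_rot: [179.8, -0.1, 55.8]
ft_force: [0.7, -1.0, 0.4]
finger_gap: 85.6
t 0.95 tcp [ 367.8 -278.   333.5] [ 1.798e+02 -7.000e-02  5.585e+01] F [ 0.7 -1.   0.4] gap 85.6
units [ 1.1805 -0.0267  0.0153] [ 0.0012 -0.     -0.1897]
```

```bash

python3 -m jog '[[1,-0.03,0,0,0,-0.19],[1,-0.03,0,0,0,-0.19],[1,-0.03,0,0,0,-0.19],[1,-0.03,0,0,0,-0.19],[1,-0.03,0,0,0,-0.19],[1,-0.03,0,0,0,-0.19],[1,-0.03,0,0,0,-0.19],[1,-0.03,0,0,0,-0.19]]'
python3 - <<'E'
from bench import r
import cv2,pickle
d=r.snapshot("wrist"); pickle.dump(d,open("pics/w1.pkl","wb")); cv2.imwrite("pics/w1.png",d["pixels"][:,:,::-1])
E
python3 g.py 528 165 280 90
```

```text
time: 1.75
tool_pos: [500.1, -72.2, 330.9]
tcp_rot: [-179.9, 0.0, 89.7]
ft_force: [0.3, -0.4, 0.5]
finger_gap: 85.4
t 1.8 tcp [500.  -72.6 331.1] [-1.7997e+02  2.0000e-02  8.9620e+01] F [-0.2 -0.1 -0.8] gap 85.4
units [0.9513 0.1058 0.2039] [-0.0002  0.0001 -0.0021]
```

View pics/w1.png

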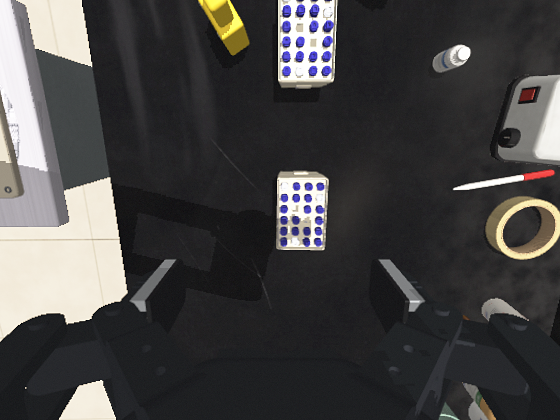

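The wrist view shows the loose box at (302,211), the middle box's free end at (306,85), and the yellow block at (225,22), to the row's robot side. I'll go over the row for a second view.

```bash

python3 -m jog '[[0.2,0.1,0,0,0,0],[0.4,0.11,0,0,0,0],[0.5,0.11,0,0,0,0],[0.5,0.11,0,0,0,0],[0.5,0.11,0,0,0,0],[0.5,0.11,0,0,0,0]]'
python3 - <<'E'
from bench import r
import cv2,pickle
d=r.snapshot("wrist"); pickle.dump(d,open("pics/w2.pkl","wb")); cv2.imwrite("pics/w2.png",d["pixels"][:,:,::-1])
for n,(x0,x1,y0,y1) in {"w1":(260,350,0,260),"w2":(250,350,20,400)}.items():
    d=pickle.load(open(f"pics/{n}.pkl","rb"));a=d["pixels"][y0:y1,x0:x1,::-1]
    a=cv2.resize(a,None,fx=3,fy=3,interpolation=cv2.INTER_CUBIC)
    print(a.shape)
E
python3 g.py
```

```text
time: 2.4
tool_pos: [528.5, 51.8, 331.4]
tcp_rot: [180.0, 0.0, 89.6]
ft_force: [0.4, -0.4, -0.3]
finger_gap: 85.5
(780, 270, 3)
(1140, 300, 3)
t 2.45 tcp [528.6  51.8 331.4] [1.7999e+02 2.0000e-02 8.9590e+01] F [0.2 0.5 0.7] gap 85.8
```

View pics/w2.png

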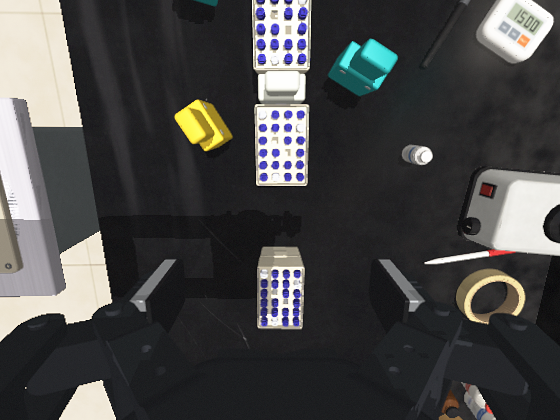

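The middle box top is at (282,145), the spacer at (281,85), the yellow block at (203,125), turquoise at (365,65), and the loose box at (281,290). Measuring edges now.

```bash
python3 - <<'E'
import pickle,cv2,numpy as np
d=pickle.load(open("pics/w2.pkl","rb"));a=d["pixels"][:,:,::-1]
A=cv2.resize(a[55:205,235:330],None,fx=4,fy=4,interpolation=cv2.INTER_CUBIC)
e=pickle.load(open("pics/w1.pkl","rb"))["pixels"][:,:,::-1]
B=cv2.resize(e[150:270,255:350],None,fx=4,fy=4,interpolation=cv2.INTER_CUBIC)
B=np.vstack([B,np.zeros((120,380,3),np.uint8)])
cv2.imwrite("pics/c3.png",np.hstack([A,B]))
E
```

```text
(no output)
```

View pics/c3.png

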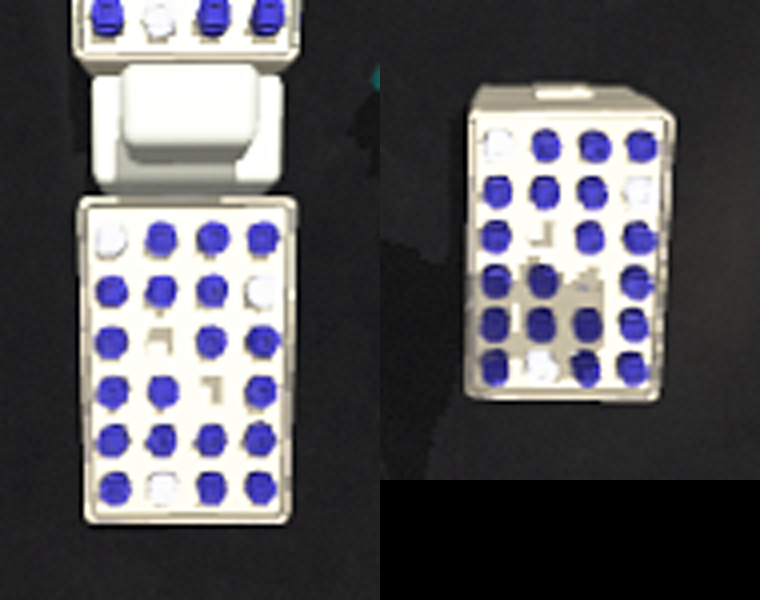

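```bash
python3 - <<'E'
from h import *
d=pickle.load(open("pics/w2.pkl","rb")); e=pickle.load(open("pics/w1.pkl","rb"))
def rect(q,n):
    c=q.mean(0); ya=(q[0]+q[1]-q[2]-q[3]); xa=(q[1]+q[2]-q[0]-q[3])
    print(n,"c",c.round(1),"len y",np.linalg.norm(ya)/2,"x",np.linalg.norm(xa)/2,"yaw from y",np.degrees(np.arctan2(-ya[0],ya[1])),"from x",np.degrees(np.arctan2(xa[1],xa[0])),"\n",q.round(1).tolist())
f=lambda d,l,z,ox,oy:onz(d,[(ox+(a-1.5)/4,oy+(b-1.5)/4) for a,b in l],z)[:,:2]
rect(f(d,[(79,200),(298,198),(292,523),(86,523)],88,235,55),"mid")
rect(f(e,[(89,110),(295,118),(281,402),(85,396)],88,255,150),"loose")
rect(f(d,[(122,70),(256,68),(256,157),(122,157)],136,235,55),"griptop")
q=f(d,[(73,58),(299,56)],88,235,55);print("end front",q.round(1).tolist())
# cap grid: blue centres
for n,dd,(x0,x1,y0,y1) in [("mid",d,(250,315,100,190)),("loose",e,(270,335,165,255))]:
    im=dd["pixels"].astype(int); m=((im[:,:,2]-im[:,:,0]>50)&(im[:,:,2]-im[:,:,1]>50)).astype(np.uint8)
    m[:y0]=0;m[y1:]=0;m[:,:x0]=0;m[:,x1:]=0
    k,l,st,ce=cv2.connectedComponentsWithStats(m); g=[i for i in range(1,k) if st[i,4]>15]
    P=onz(dd,ce[g],90)[:,:2]
    rows=[]
    # pairwise directions for near-neighbours => yaw mod 90
    a=[]
    for i in range(len(P)):
        for j in range(len(P)):
            v=P[j]-P[i]; L=np.hypot(*v)
            if i!=j and L>35: 
                t=np.degrees(np.arctan2(v[1],v[0]))
                t=(t+45)%90-45
                if abs(t)<6:a.append((t,L))
    a=np.array(a); print(n,len(g),"yaw caps",np.average(a[:,0],weights=a[:,1]),np.median(a[:,0]))
E
```

```text
mid c [534.   96.2] len y 96.93532472711296 x 64.99179228553903 yaw from y -0.045691591401549346 from x -0.1525797621148007 
 [[501.7, 144.6], [566.4, 144.7], [566.6, 47.5], [501.3, 47.9]]
loose c [ 530.6 -115.2] len y 96.19498578803632 x 65.29281389425424 yaw from y -0.8543254193248746 from x -2.3539988153947284 
 [[498.9, -65.7], [563.7, -68.6], [562.7, -164.5], [497.1, -162.1]]
griptop c [533.5 162. ] len y 20.647698471749944 x 34.030245552787164 yaw from y -0.11873390139329341 from x -0.019862017039938926 
 [[516.6, 172.2], [550.4, 172.4], [550.6, 151.5], [516.3, 151.8]]
end front [[501.0, 182.9], [565.8, 183.0]]
mid 19 yaw caps -0.12516494647565107 -0.03374880945757397
loose 19 yaw caps -0.8394402084230186 -0.9510875039993429
```

Grip top is 20.6 × 34 mm and the row is parallel to y to within 0.2°, which fits. The visible top rim is 97 mm long against the 105 given, because the box ends have protruding tabs. Going above the grip.

```bash
python3 g.py 533.7 162.5 230 89.9
python3 -m jog '[[0.15,0.01,0.1,0,0,0],[0.3,0.02,0.3,0,0,0],[0.443,0.02,0.4,0,0,-0.0017],[0.443,0.02,0.4,0,0,-0.0017],[0.443,0.02,0.4,0,0,-0.0017],[0.443,0.02,0.4,0,0,-0.0017]]' 1
python3 g.py 533.7 162.5 92 89.9
python3 - <<'E'
from bench import r
import cv2,pickle
d=r.snapshot("wrist"); pickle.dump(d,open("pics/w3.pkl","wb")); cv2.imwrite("pics/w3.png",d["pixels"][:,:,::-1])
E
```

```text
t 2.45 tcp [528.6  51.8 331.4] [1.7999e+02 2.0000e-02 8.9590e+01] F [0.2 0.5 0.7] gap 85.8
units [0.4431 0.0173 0.4054] [ 0.0001  0.0001 -0.0017]
time: 3.05
tool_pos: [535.0, 162.9, 232.7]
tcp_rot: [179.9, 0.0, 90.0]
ft_force: [0.0, 0.4, 1.4]
finger_gap: 85.3
t 3.05 tcp [535.  162.9 232.7] [1.799e+02 2.000e-02 8.996e+01] F [0.  0.4 1.4] gap 85.3
units [-0.0017 -0.0062  0.5626] [0.0006 0.0001 0.0003]
```

View pics/w3.png

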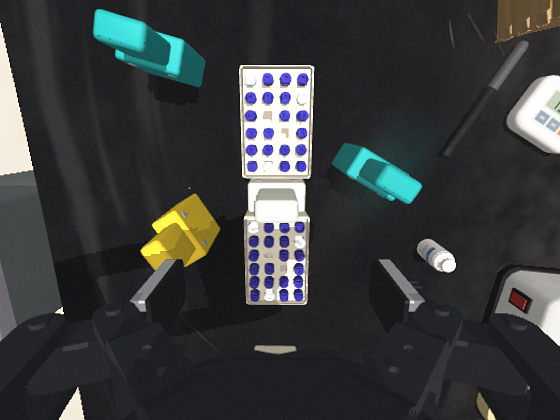

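```bash
python3 - <<'E'
from h import *
d=pickle.load(open("pics/w3.pkl","rb"))
p=lambda n,l,z:print(n,onz(d,l,z)[:,:2].round(1).tolist())
p("grip top",[(257,192),(297,192),(298,220),(256,220)],136)
p("body top",[(248,181),(305,180)],84)
p("yellow body",[(218,212),(219,232),(186,195)],84); p("yellow grip",[(187,232),(180,265),(145,255)],136)
p("turq",[(335,145),(332,163),],84);p("turqgrip",[(378,155),(365,180)],136)
p("end rim",[(241,178),(311,178),(240,66),(313,67)],88); p("mid rim",[(245,216),(309,216),(247,304),(307,304)],88)
E
```

```text
grip top [[518.6, 181.0], [550.2, 180.9], [551.4, 157.8], [517.4, 157.8]]
body top [[506.9, 180.8], [561.1, 181.7]]
yellow body [[476.8, 150.2], [476.7, 129.6], [446.9, 167.2]]
yellow grip [[460.9, 147.7], [452.8, 118.4], [424.6, 127.5]]
turq [[588.0, 214.3], [586.1, 197.8]]
turqgrip [[611.5, 209.6], [603.1, 190.4]]
end rim [[500.8, 184.3], [566.4, 184.3], [503.1, 280.2], [565.2, 279.4]]
mid rim [[503.5, 147.3], [565.5, 147.2], [502.9, 51.1], [565.9, 51.0]]
```

```bash

python3 -m jog '[[0.007,-0.003,0.15,0,0,0],[0.007,-0.003,0.3,0,0,0],[0.007,-0.003,0.42,0,0,0],[0.007,-0.003,0.5,0,0,0],[0.007,-0.003,0.54,0,0,0],[0.007,-0.003,0.563,0,0,0],[0.007,-0.003,0.563,0,0,0],[0.007,-0.003,0.563,0,0,0]]' 0.7
python3 g.py 534.3 164.5 92 89.9
```

```text
time: 3.9
tool_pos: [534.6, 166.0, 92.2]
tcp_rot: [179.9, -0.0, 90.0]
ft_force: [0.0, 0.2, -0.5]
finger_gap: 59.8
t 3.9 tcp [534.6 166.   92.2] [ 1.7986e+02 -3.0000e-02  9.0010e+01] F [ 0.   0.2 -0.5] gap 59.8
units [-0.006  -0.0011  0.0009] [ 0.0008 -0.0002  0.0006]
```

```bash

python3 -m jog '[[-0.006,0,0,0,0,0],[-0.006,0,0,0,0,0],[-0.006,0,0,0,0,0],[-0.006,0,0,0,0,0],[-0.006,0,0,0,0,0],[-0.006,0,0,0,0,0]]' 0.2 35
python3 g.py
python3 - <<'E'
from bench import r
import cv2,pickle
d=r.snapshot("wrist"); pickle.dump(d,open("pics/w4.pkl","wb")); cv2.imwrite("pics/w4.png",d["pixels"][:,:,::-1])
E
```

```text
time: 4.5
tool_pos: [534.3, 164.6, 91.8]
tcp_rot: [179.9, -0.0, 90.0]
ft_force: [0.7, -1.2, 7.1]
finger_gap: 35.4
t 4.5 tcp [534.3 164.6  91.8] [ 1.7988e+02 -1.0000e-02  9.0040e+01] F [ 0.7 -1.2  7.1] gap 35.4
```

View pics/w4.png

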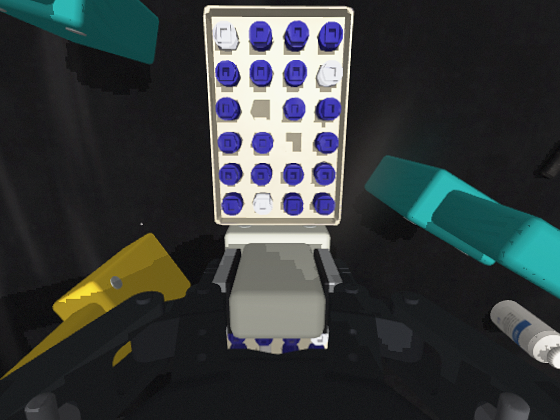

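The grip is held at 35.4 mm (36 expected). Lifting straight up.

```bash

python3 -m jog '[[0,0,-0.02,0,0,0],[0,0,-0.05,0,0,0],[0,0,-0.1,0,0,0],[0,0,-0.16,0,0,0],[0,0,-0.22,0,0,0],[0,0,-0.3,0,0,0],[0,0,-0.38,0,0,0],[0,0,-0.44,0,0,0],[0,0,-0.48,0,0,0],[0,0,-0.48,0,0,0]]'
python3 g.py 534.3 26.6 212 89.9
python3 - <<'E'
from bench import r
import cv2,pickle
d=r.snapshot("side"); pickle.dump(d,open("pics/s5.pkl","wb")); cv2.imwrite("pics/s5.png",cv2.resize(d["pixels"][80:320,180:400,::-1],None,fx=2.4,fy=2.4,interpolation=cv2.INTER_CUBIC))
E
```

```text
time: 5.55
tool_pos: [534.4, 164.7, 212.7]
tcp_rot: [179.8, -0.0, 90.0]
ft_force: [1.2, -0.7, -1.4]
finger_gap: 35.2
t 5.55 tcp [534.4 164.7 212.7] [ 1.7981e+02 -4.0000e-02  9.0030e+01] F [ 1.2 -0.7 -1.4] gap 35.2
units [-0.5526 -0.0006  0.0026] [ 0.001  -0.0002  0.0007]
```

View pics/s5.png

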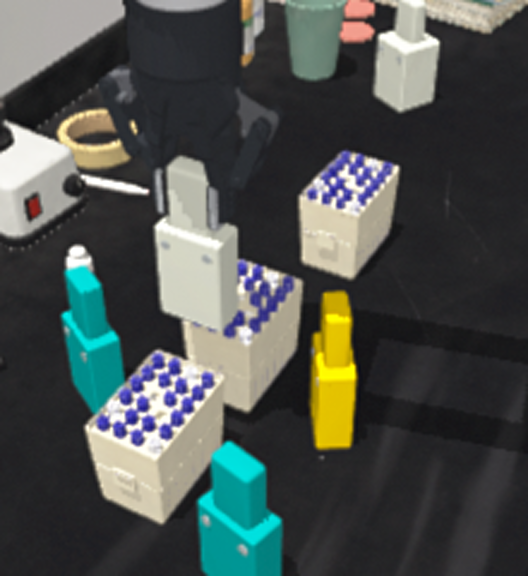

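```bash

python3 -m jog '[[-0.08,0,0,0,0,0],[-0.22,0,0,0,0,0],[-0.38,0,0,0.001,0,0],[-0.48,0,0,0.001,0,0],[-0.53,0,0,0.001,0,0],[-0.552,0,0,0.001,0,0],[-0.552,0,0,0.001,0,0],[-0.552,0,0,0.001,0,0]]'
python3 g.py 534.3 26.6 93 90.0
python3 - <<'E'
from bench import r
import cv2,pickle
for n in("side","scene"):
    d=r.snapshot(n); pickle.dump(d,open(f"pics/{n}6.pkl","wb")); cv2.imwrite(f"pics/{n}6.png",cv2.resize(d["pixels"][80:320,180:400,::-1],None,fx=2.4,fy=2.4,interpolation=cv2.INTER_CUBIC))
E
```

```text
time: 6.4
tool_pos: [533.3, 27.5, 210.2]
tcp_rot: [-179.8, -0.0, 90.1]
ft_force: [-1.0, 0.4, -1.5]
finger_gap: 35.6
t 6.4 tcp [533.3  27.5 210.2] [-1.7979e+02 -3.0000e-02  9.0070e+01] F [-1.   0.4 -1.5] gap 35.6
units [-0.0038  0.0056  0.4689] [-0.0012 -0.0002  0.0004]
```

View pics/side6.png

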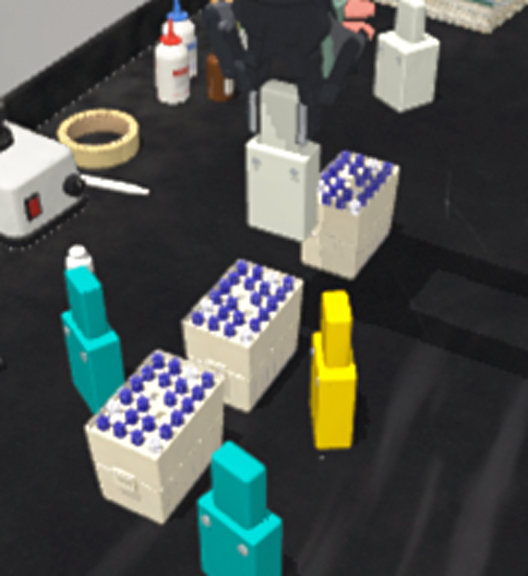

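```bash

python3 -m jog '[[-0.0035,0.005,0.08,-0.0008,0,0],[-0.0035,0.005,0.2,-0.0008,0,0],[-0.0035,0.005,0.32,-0.0008,0,0],[-0.0035,0.005,0.4,-0.0008,0,0],[-0.0035,0.005,0.43,-0.0008,0,0],[-0.0035,0.005,0.45,-0.0008,0,0],[-0.0035,0.005,0.46,-0.0008,0,0],[-0.0035,0.005,0.46,-0.0008,0,0]]'
python3 g.py 534.3 26.6 92 90.0
```

```text
time: 7.3
tool_pos: [535.0, 25.8, 96.5]
tcp_rot: [180.0, 0.0, 90.0]
ft_force: [-0.0, -0.2, -1.2]
finger_gap: 35.6
t 7.3 tcp [535.   25.8  96.5] [179.95   0.    90.05] F [-0.  -0.2 -1.2] gap 35.6
units [ 0.0033 -0.0029  0.0178] [0.0003 0.     0.0003]
```

```bash

python3 -m jog '[[0.003,-0.003,0.006,0,0,0],[0.003,-0.003,0.01,0,0,0],[0.003,-0.003,0.014,0,0,0],[0.003,-0.003,0.016,0,0,0],[0.003,-0.003,0.016,0,0,0]]'
python3 g.py 534.3 26.6 92 90.0
python3 - <<'E'
from bench import r
import cv2,pickle
d=r.snapshot("wrist"); pickle.dump(d,open(f"pics/w7.pkl","wb")); cv2.imwrite(f"pics/w7.png",cv2.resize(d["pixels"][180:360,180:380,::-1],None,fx=3,fy=3,interpolation=cv2.INTER_CUBIC))
d=r.snapshot("side"); pickle.dump(d,open(f"pics/s7.pkl","wb")); cv2.imwrite(f"pics/s7.png",cv2.resize(d["pixels"][120:280,230:400,::-1],None,fx=3,fy=3,interpolation=cv2.INTER_CUBIC))
E
```

```text
time: 7.8
tool_pos: [533.8, 26.4, 91.8]
tcp_rot: [-180.0, 0.0, 90.0]
ft_force: [-0.9, -0.1, -1.1]
finger_gap: 36.0
t 7.8 tcp [533.8  26.4  91.8] [-179.99    0.     90.03] F [-0.9 -0.1 -1.1] gap 36.0
units [ 0.0009  0.0021 -0.0008] [-0.0001  0.      0.0001]
```

View pics/w7.png

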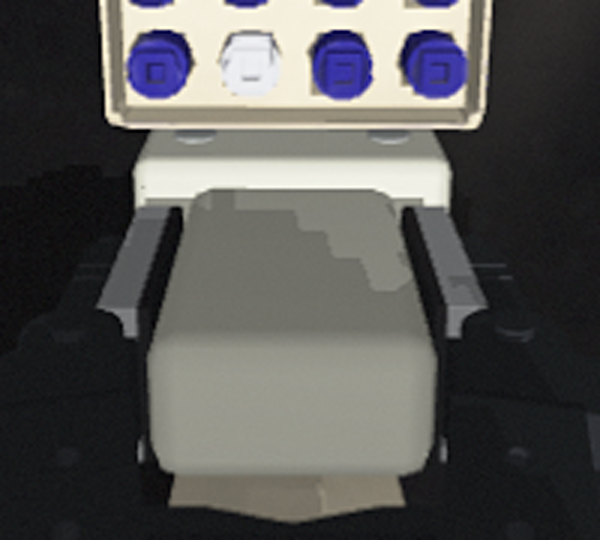

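View pics/s7.png

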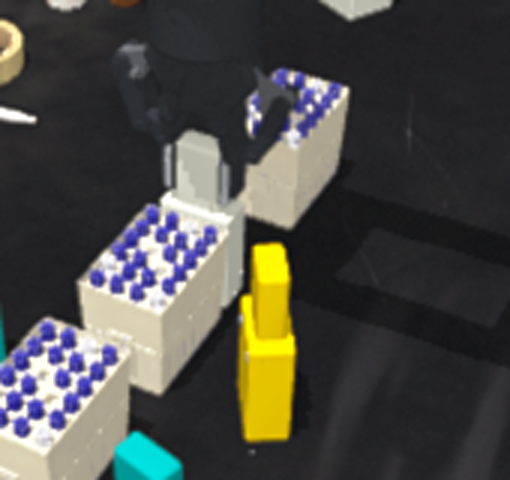

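The spacer is held just off the bench, with a gap of about 2 mm to the middle box and about 0.6 mm off centre towards -x. I'll centre it and nudge it towards the face while watching Fy.

```bash

python3 -m jog '[[0.001,0.003,0,0,0,0],[0.002,0.003,0,0,0,0],[0.003,0.003,0,0,0,0],[0.003,0.003,0,0,0,0]]'
python3 -m jog '[[0.001,0,0,0,0,0],[0.002,0,0,0,0,0],[0.003,0,0,0,0,0],[0.003,0,0,0,0,0]]'
python3 g.py 534.3 28.6 91 90.0
```

```text
time: 8.3
tool_pos: [534.5, 26.9, 91.8]
tcp_rot: [-180.0, 0.0, 90.0]
ft_force: [-2.2, -2.9, 3.4]
finger_gap: 35.4
time: 8.7
tool_pos: [534.6, 28.0, 91.8]
tcp_rot: [180.0, -0.0, 90.0]
ft_force: [-1.3, -2.1, 3.6]
finger_gap: 35.9
t 8.7 tcp [534.6  28.   91.8] [179.99  -0.    90.03] F [-1.3 -2.1  3.6] gap 35.9
units [ 0.0026 -0.0014  0.0032] [ 0.     -0.      0.0002]
```

```bash

python3 -m jog '[[0.001,0,0,0,0,0],[0.001,0,0,0,0,0],[0.001,0,0,0,0,0],[0.001,0,0,0,0,0],[0.001,0,0,0,0,0]]' 0.7
python3 g.py
python3 -m jog '[[0,0,-0.05,0,0,0],[0,0,-0.15,0,0,0],[0,0,-0.35,0,0,0],[0,0,-0.55,0,0,0],[-0.2,0,-0.75,0,0,0],[-0.4,0,-0.95,0,0,0],[-0.4,0,-0.95,0,0,0],[-0.4,0,-0.95,0,0,0]]'
python3 - <<'E'
from bench import r
import cv2,pickle
d=r.snapshot("wrist"); pickle.dump(d,open(f"pics/w8.pkl","wb")); cv2.imwrite(f"pics/w8.png",d["pixels"][:,:,::-1])
E
python3 g.py
```

```text
time: 9.2
tool_pos: [534.2, 28.2, 91.4]
tcp_rot: [-180.0, -0.0, 90.0]
ft_force: [-0.0, -0.9, 0.7]
finger_gap: 60.1
t 9.2 tcp [534.2  28.2  91.4] [-1.7995e+02 -1.0000e-02  9.0030e+01] F [-0.  -0.9  0.7] gap 60.1
time: 10.0
tool_pos: [536.1, -75.4, 335.9]
tcp_rot: [179.5, 0.2, 89.8]
ft_force: [0.5, 0.1, -0.4]
finger_gap: 59.7
t 10.05 tcp [535.5 -73.7 333. ] [1.797e+02 8.000e-02 8.987e+01] F [-0.3 -0.1  0.1] gap 59.6
```

View pics/w8.png

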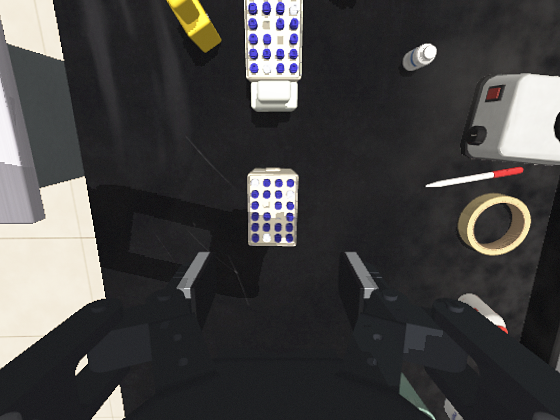

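```bash

python3 - <<'E'
from bench import r
import cv2,pickle,numpy as np
for _ in range(4): d=r.snapshot("wrist")
pickle.dump(d,open(f"pics/w9.pkl","wb")); a=d["pixels"][:,:,::-1]
A=cv2.resize(a[0:125,225:320],None,fx=4,fy=4,interpolation=cv2.INTER_CUBIC)
B=cv2.resize(a[150:275,225:320],None,fx=4,fy=4,interpolation=cv2.INTER_CUBIC)
cv2.imwrite("pics/c9.png",np.hstack([A,B]))
E
python3 g.py
```

```text
t 10.25 tcp [533.9 -70.9 327.7] [-1.7983e+02 -4.0000e-02  9.0080e+01] F [ 0.1 -0.4  0.9] gap 59.7
```

View pics/c9.png

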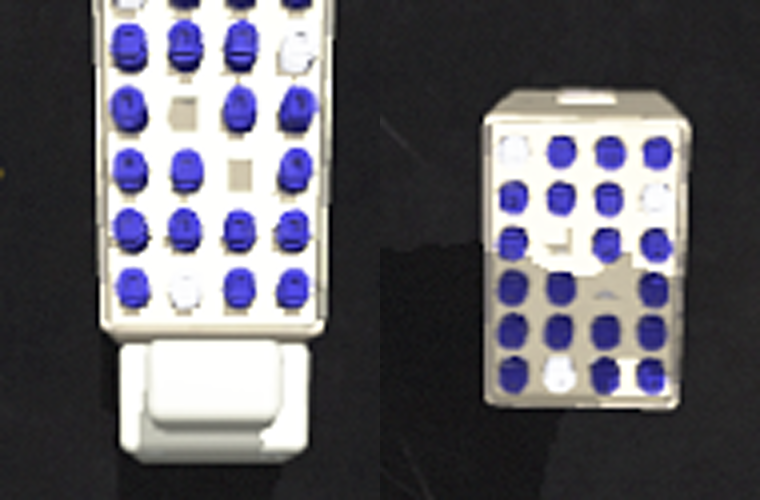

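```bash
python3 - <<'E'
from h import *
d=pickle.load(open("pics/w9.pkl","rb")); 
f=lambda l,z,ox,oy:onz(d,[(ox+(a-1.5)/4,oy+(b-1.5)/4) for a,b in l],z)[:,:2]
print("mid",f([(101,330),(325,332),(98,180),(329,180)],88,225,0).round(1).tolist())
q=f([(104,118),(311,123),(300,409),(104,403)],88,225,150);print("loose",q.round(1).tolist(),q.mean(0))
q=f([(148,342),(280,342),(279,426),(147,424)],136,225,0);print("grip",q.round(1).tolist(),q.mean(0))
print("blockbody",f([(121,448),(308,448)],84,225,0).round(1).tolist())
T=d["extrinsics"];print(T[:3,3])
im=d["pixels"].astype(int); m0=((im[:,:,2]-im[:,:,0]>50)&(im[:,:,2]-im[:,:,1]>50)).astype(np.uint8)
for n,(y0,y1) in {"mid":(0,78),"loose":(165,250)}.items():
    m=m0.copy();m[:y0]=0;m[y1:]=0;m[:,:240]=0;m[:,305:]=0
    k,l,st,ce=cv2.connectedComponentsWithStats(m); g=[i for i in range(1,k) if st[i,4]>15 and st[i,1]>0]
    P=onz(d,ce[g],92)[:,:2]; t0=np.radians(-1)if n=="loose" else 0
    # fit columns: assign by x
    xs=P[:,0]-np.tan(-t0)*(P[:,1]-P[:,1].mean()); o=np.argsort(xs); 
    cols=np.split(o,np.where(np.diff(xs[o])>6)[0]+1)
    print(n,[len(c) for c in cols],"colx",[P[c,0].mean().round(1) for c in cols],"slopes deg",[round(float(np.degrees(np.arctan(-np.polyfit(P[c,1],P[c,0],1)[0]))),2) for c in cols if len(c)>3])
E
```

```text
mid [[501.5, 45.9], [565.9, 45.4], [501.5, 84.4], [565.9, 84.5]]
loose [[499.8, -66.4], [564.5, -67.9], [563.1, -164.2], [497.7, -162.1]] [ 531.28276809 -115.16973862]
grip [[517.3, 36.9], [550.5, 36.9], [550.6, 17.0], [516.8, 17.4]] [533.80125552  27.04850756]
blockbody [[506.3, 13.9], [562.0, 14.0]]
[533.52956818  -3.61361771 470.39804956]
mid [5, 3, 4, 4] colx [np.float64(510.8), np.float64(526.1), np.float64(541.1), np.float64(556.2)] slopes deg [-0.13, -0.05, -0.72]
loose [5, 4, 5, 5] colx [np.float64(508.3), np.float64(523.7), np.float64(538.5), np.float64(553.5)] slopes deg [-0.92, -0.59, -0.84, -0.82]
```

Block placed: grip centre is at (533.8, 27), in line with the middle box (x 533.7) and touching it. The loose box is at x≈531.2 and yaw about −1°, so it needs about +2.5 mm in x. I'll straddle it low and close lightly to line it up, then push on its end face.

```bash
python3 g.py 534 -115 130 90
python3 -m jog '[[-0.1,0,0.1,0,0,0],[-0.177,0,0.3,0,0,0],[-0.177,0,0.5,0,0,0],[-0.177,0,0.7,0,0,0],[-0.177,0,0.79,0,0,0],[-0.177,0,0.79,0,0,0],[-0.177,0,0.79,0,0,0],[-0.177,0,0.79,0,0,0]]' 1
python3 g.py 534 -115 32 90
python3 - <<'E'
from bench import r
import cv2,pickle
d=r.snapshot("wrist"); pickle.dump(d,open(f"pics/w10.pkl","wb")); cv2.imwrite(f"pics/w10.png",d["pixels"][:,:,::-1])
E
```

```text
t 10.25 tcp [533.9 -70.9 327.7] [-1.7983e+02 -4.0000e-02  9.0080e+01] F [ 0.1 -0.4  0.9] gap 59.7
units [-0.1769  0.0024  0.7908] [-0.0009 -0.0002  0.0005]
time: 11.05
tool_pos: [536.0, -116.1, 134.0]
tcp_rot: [179.8, 0.1, 90.1]
ft_force: [-0.0, 0.1, -0.2]
finger_gap: 85.8
t 11.05 tcp [ 536.  -116.1  134. ] [1.7984e+02 6.0000e-02 9.0070e+01] F [-0.   0.1 -0.2] gap 85.8
units [ 0.0047 -0.009   0.4079] [0.0009 0.0003 0.0004]
```

View pics/w10.png

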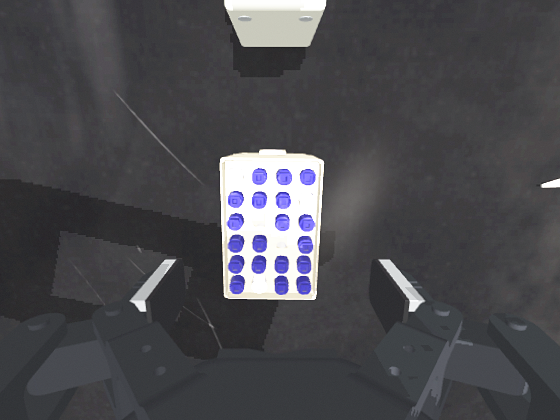

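```bash

python3 -m jog '[[0.003,-0.006,0.05,0,0,0],[0.003,-0.006,0.1,0,0,0],[0.003,-0.006,0.15,0,0,0],[0.003,-0.006,0.17,0,0,0],[0.003,-0.006,0.17,0,0,0]]'
python3 g.py 534 -115 32 90
python3 - <<'E'
from bench import r
import cv2,pickle
d=r.snapshot("wrist"); pickle.dump(d,open(f"pics/w11.pkl","wb")); cv2.imwrite(f"pics/w11.png",d["pixels"][:,:,::-1])
E
```

```text
time: 11.6
tool_pos: [531.7, -115.0, 87.2]
tcp_rot: [-179.8, -0.1, 90.0]
ft_force: [-1.1, 1.2, -0.3]
finger_gap: 85.5
t 11.6 tcp [ 531.7 -115.    87.2] [-1.798e+02 -5.000e-02  9.003e+01] F [-1.1  1.2 -0.3] gap 85.5
units [-1.000e-04  1.000e-02  2.208e-01] [-0.0011 -0.0003  0.0002]
```

View pics/w11.png

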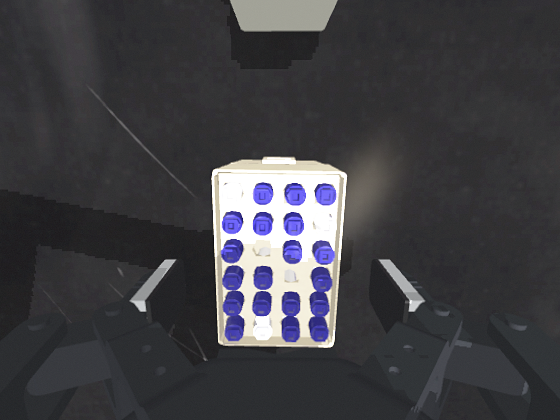

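```bash

python3 -m jog '[[0,0,0,0,0,0],[0,0,0,0,0,0],[0,0,0,0,0,0],[0,0,0,0,0,0],[0,0,0,0,0,0],[0,0,0,0,0,0]]'
python3 g.py 534 -115 32 90;
```

```text
time: 12.25
tool_pos: [532.9, -115.4, 89.1]
tcp_rot: [-180.0, 0.0, 90.0]
ft_force: [0.7, -0.6, -0.6]
finger_gap: 85.2
t 12.25 tcp [ 532.9 -115.4   89.1] [-179.97    0.     90.03] F [ 0.7 -0.6 -0.6] gap 85.2
units [0.0015 0.0043 0.2286] [-0.0002  0.      0.0002]
```

```bash

python3 -m jog '[[0.001,0.004,0.03,0,0,0],[0.001,0.004,0.08,0,0,0],[0.001,0.004,0.13,0,0,0],[0.001,0.004,0.17,0,0,0],[0.001,0.004,0.2,0,0,0],[0.001,0.004,0.22,0,0,0],[0.001,0.004,0.228,0,0,0],[0.001,0.004,0.228,0,0,0],[0.001,0.004,0.228,0,0,0],[0.001,0.004,0.228,0,0,0]]'
python3 g.py 534 -115 32 90;
```

```text
time: 13.25
tool_pos: [534.3, -115.2, 32.6]
tcp_rot: [180.0, 0.0, 90.0]
ft_force: [1.1, -0.2, 0.3]
finger_gap: 85.6
t 13.25 tcp [ 534.3 -115.2   32.6] [1.7998e+02 2.0000e-02 9.0030e+01] F [ 1.1 -0.2  0.3] gap 85.6
units [ 0.001  -0.0014  0.0026] [0.0001 0.0001 0.0002]
```

```bash

python3 -m jog '[[0,-0.001,0,0,0,0],[0,-0.001,0,0,0,0],[0,-0.001,0,0,0,0]]' 0.82 20
python3 -m jog '[[0,0,0,0,0,0],[0,0,0,0,0,0],[0,0,0,0,0,0]]' 0.79 20
python3 -m jog '[[0,0,0,0,0,0],[0,0,0,0,0,0],[0,0,0,0,0,0],[0,0,0,0,0,0]]' 0.765 20
python3 g.py
python3 - <<'E'
from bench import r
import cv2,pickle
d=r.snapshot("side"); pickle.dump(d,open(f"pics/s12.pkl","wb")); cv2.imwrite(f"pics/s12.png",cv2.resize(d["pixels"][80:300,220:400,::-1],None,fx=2.6,fy=2.6,interpolation=cv2.INTER_CUBIC))
E
```

```text
time: 13.55
tool_pos: [533.6, -115.1, 32.2]
tcp_rot: [-180.0, 0.0, 90.0]
ft_force: [-0.5, 0.5, 0.5]
finger_gap: 69.7
time: 13.85
tool_pos: [533.3, -115.1, 32.0]
tcp_rot: [-179.9, -0.0, 90.0]
ft_force: [-3.5, 0.8, 2.4]
finger_gap: 67.3
time: 14.25
tool_pos: [533.5, -115.1, 32.1]
tcp_rot: [-179.9, 0.0, 90.0]
ft_force: [-4.7, 0.4, 3.1]
finger_gap: 65.7
t 14.25 tcp [ 533.5 -115.1   32.1] [-179.95    0.     90.03] F [-4.7  0.4  3.1] gap 65.7
```

View pics/s12.png

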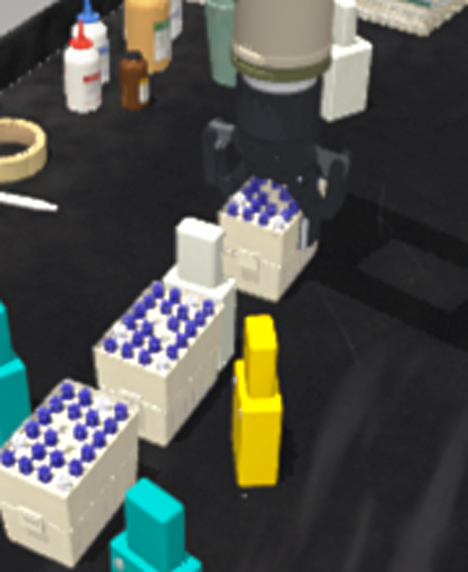

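```bash

python3 -m jog '[[0,0,0,0,0,0],[0,0,0,0,0,0],[0,0,0,0,0,0]]' 1
python3 -m jog '[[0,0,-0.05,0,0,0],[0,0,-0.15,0,0,0],[0,0,-0.3,0,0,0],[0,0,-0.45,0,0,0],[-0.15,0,-0.6,0,0,0],[-0.34,0,-0.7,0,0,0],[-0.34,0,-0.8,0,0,0],[-0.34,0,-0.9,0,0,0],[-0.34,0,-0.9,0,0,0],[-0.34,0,-0.9,0,0,0]]' 
python3 - <<'E'
from bench import r
import cv2,pickle,numpy as np
for _ in range(3): d=r.snapshot("wrist")
pickle.dump(d,open(f"pics/w13.pkl","wb")); cv2.imwrite("pics/w13.png",d["pixels"][:,:,::-1])
E
python3 g.py
```

```text
time: 14.6
tool_pos: [534.0, -115.1, 32.1]
tcp_rot: [180.0, -0.0, 90.0]
ft_force: [-0.2, 0.1, -0.9]
finger_gap: 85.5
time: 15.6
tool_pos: [534.2, -200.3, 258.4]
tcp_rot: [179.9, 0.1, 90.0]
ft_force: [-0.3, 0.8, -0.9]
finger_gap: 85.1
t 15.75 tcp [ 533.2 -199.5  255.7] [-1.7985e+02 -5.0000e-02  9.0060e+01] F [-0.3 -0.1 -0.2] gap 85.7
```

View pics/w13.png

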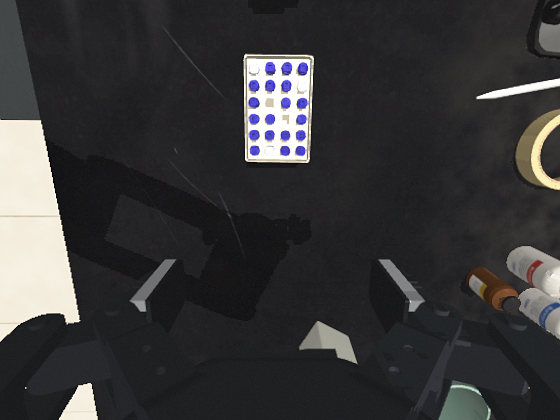

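```bash
python3 - <<'E'
from h import *
d=pickle.load(open("pics/w13.pkl","rb")); 
q=onz(d,[(244.5,55),(313.5,54.5),(310.5,162),(246,162)],88);print("loose",q.round(1).tolist(),q.mean(0))
print("spare",onz(d,[(318,320),(300,350),(356,360)],136).round(0).tolist())
im=d["pixels"].astype(int); m0=((im[:,:,2]-im[:,:,0]>50)&(im[:,:,2]-im[:,:,1]>50)).astype(np.uint8)
m=m0.copy();m[:50]=0;m[170:]=0;m[:,:240]=0;m[:,315:]=0
k,l,st,ce=cv2.connectedComponentsWithStats(m); g=[i for i in range(1,k) if st[i,4]>15]
P=onz(d,ce[g],92)[:,:2]; o=np.argsort(P[:,0]); cols=np.split(o,np.where(np.diff(P[o,0])>6)[0]+1)
print([len(c) for c in cols],"colx",[P[c,0].mean().round(1) for c in cols],"slopes deg",[round(float(np.degrees(np.arctan(-np.polyfit(P[c,1],P[c,0],1)[0]))),2) for c in cols if len(c)>3])
E
python3 g.py 534 -195 32 90
```

```text
loose [[502.4, -69.1, 88.0], [565.4, -68.6, 88.0], [565.7, -165.7, 88.0], [501.2, -165.8, 88.0]] [ 533.67022213 -117.32224328   88.        ]
spare [[572.0, -313.0, 136.0], [556.0, -348.0, 136.0], [612.0, -359.0, 136.0]]
[5, 4, 5, 5] colx [np.float64(510.0), np.float64(525.1), np.float64(540.2), np.float64(555.1)] slopes deg [-0.57, -0.61, -0.79, -0.5]
t 15.75 tcp [ 533.2 -199.5  255.7] [-1.7985e+02 -5.0000e-02  9.0060e+01] F [-0.3 -0.1 -0.2] gap 85.7
units [0.0172 0.0055 0.8949] [-0.0008 -0.0003  0.0003]
```

```bash

python3 -m jog '[[0,0.003,0.1,0,0,0],[0,0.003,0.3,0,0,0],[0.01,0.003,0.5,0,0,0],[0.01,0.003,0.7,0,0,0],[0.01,0.003,0.82,0,0,0],[0.01,0.003,0.88,0,0,0],[0.01,0.003,0.9,0,0,0],[0.01,0.003,0.9,0,0,0],[0.01,0.003,0.9,0,0,0],[0.01,0.003,0.9,0,0,0]]' 0.4
python3 g.py 534 -190 32 90
```

```text
time: 16.75
tool_pos: [536.1, -198.3, 34.3]
tcp_rot: [179.8, 0.1, 90.0]
ft_force: [0.7, 0.1, -0.2]
finger_gap: 34.0
t 16.75 tcp [ 536.1 -198.3   34.3] [1.7984e+02 9.0000e-02 9.0030e+01] F [ 0.7  0.1 -0.2] gap 34.0
units [ 0.0334 -0.0082  0.0093] [0.0009 0.0005 0.0002]
```

```bash

python3 -m jog '[[0.01,0,0,0,0,0],[0.02,0,0,0,0,0],[0.03,0,0,0,0,0],[0.035,0,0,0,0,0],[0.035,0,0,0,0,0],[0.035,0,0,0,0,0],[0.035,0,0,0,0,0]]'
python3 g.py 534 -180 32 90
python3 - <<'E'
from bench import r
import cv2,pickle
d=r.snapshot("wrist"); pickle.dump(d,open(f"pics/w14.pkl","wb")); cv2.imwrite(f"pics/w14.png",d["pixels"][:,:,::-1])
E
```

```text
time: 17.45
tool_pos: [534.4, -188.9, 32.0]
tcp_rot: [-180.0, 0.0, 90.0]
ft_force: [0.7, -0.3, 0.2]
finger_gap: 34.1
t 17.45 tcp [ 534.4 -188.9   32. ] [-179.96    0.     90.03] F [ 0.7 -0.3  0.2] gap 34.1
units [ 0.0355 -0.0016 -0.    ] [-0.0002  0.      0.0002]
```

View pics/w14.png

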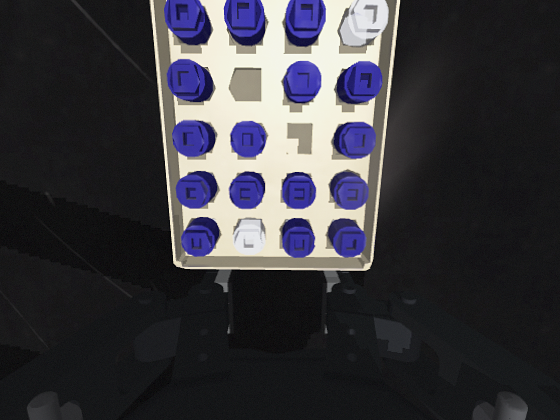

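```bash

python3 -m jog '[[0.015,0,0,0,0,0],[0.03,0,0,0,0,0],[0.04,0,0,0,0,0],[0.05,0,0,0,0,0],[0.065,0,0,0,0,0],[0.08,0.001,0,0,0,0],[0.1,0.001,0,0,0,0],[0.12,0.002,0,0,0,0],[0.14,0.002,0,0,0,0],[0.16,0.002,0,0,0,0]]'
python3 -m jog '[[0.02,0,0,0,0,0],[0.04,0,0,0,0,0],[0.06,0,0,0,0,0],[0.08,0.001,0,0,0,0],[0.095,0.001,0,0,0,0],[0.108,0.001,0,0,0,0],[0.118,0.001,0,0,0,0],[0.125,0.001,0,0,0,0],[0.125,0.001,0,0,0,0],[0.125,0.001,0,0,0,0]]'
python3 g.py 534 -104 32 90
python3 - <<'E'
from bench import r
import cv2,pickle
d=r.snapshot("wrist"); pickle.dump(d,open(f"pics/w15.pkl","wb")); cv2.imwrite(f"pics/w15.png",d["pixels"][:,:,::-1])
d=r.snapshot("side"); pickle.dump(d,open(f"pics/s15.pkl","wb")); cv2.imwrite(f"pics/s15.png",cv2.resize(d["pixels"][120:280,230:400,::-1],None,fx=3.4,fy=3.4,interpolation=cv2.INTER_CUBIC))
E
```

```text
time: 18.5
tool_pos: [534.9, -148.4, 32.1]
tcp_rot: [-180.0, 0.0, 90.0]
ft_force: [0.9, -1.9, 0.7]
finger_gap: 34.1
time: 19.5
tool_pos: [535.0, -117.3, 31.9]
tcp_rot: [-179.9, -0.0, 90.0]
ft_force: [-0.5, 0.7, -0.2]
finger_gap: 34.3
t 19.5 tcp [ 535.  -117.3   31.9] [-1.7995e+02 -3.0000e-02  9.0030e+01] F [-0.5  0.7 -0.2] gap 34.3
units [ 0.053  -0.0039 -0.0003] [-0.0003 -0.0002  0.0002]
```

View pics/w15.png

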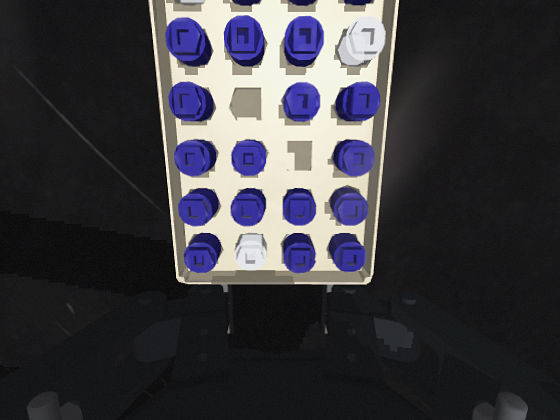

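View pics/s15.png

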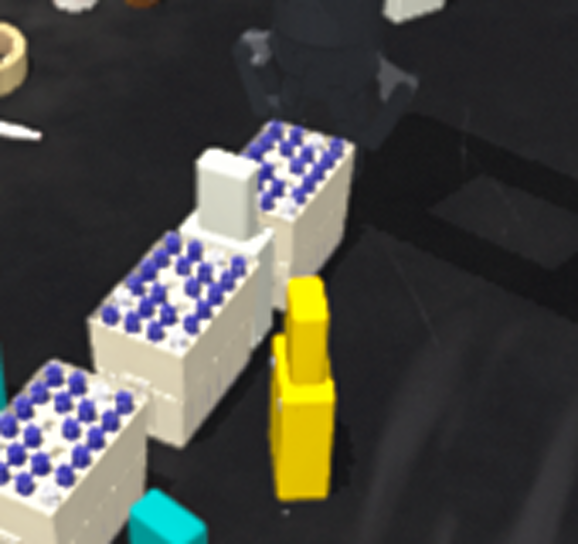

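```bash
python3 - <<'E'
from h import *
d=pickle.load(open("pics/w15.pkl","rb"))
print(onz(d,[(177,283),(372,283.5)],88).round(1).tolist())
d=pickle.load(open("pics/s15.pkl","rb")); f=lambda l,z:onz(d,[(230+a/3.4,120+b/3.4) for a,b in l],z)[:,:2].round(1).tolist()
print("loose right-front top/bot",f([(296,222),(354,147)],88),f([(277,308)],0))
print("mid top",f([(185,355),(262,262)],88),"block body top",f([(272,230),(243,245)],84))
E
```

```text
[[503.4, -96.2, 88.0], [563.6, -96.3, 88.0]]
loose right-front top/bot [[492.5, 8.0], [494.2, -86.6]] [[508.8, -4.0]]
mid top [[494.1, 150.6], [493.4, 54.5]] block body top [[504.5, 18.0], [513.6, 40.5]]
```

Wrist and side views agree on about 6.8 mm left. I'll push 5 mm, then creep while watching force and image.

```bash

python3 -m jog '[[0.003,-0.001,0,0,0,0],[0.006,-0.001,0,0,0,0],[0.009,-0.001,0,0,0,0],[0.012,-0.001,0,0,0,0],[0.015,-0.001,0,0,0,0],[0.018,-0.001,0,0,0,0],[0.02,-0.001,0,0,0,0],[0.02,-0.001,0,0,0,0],[0.02,-0.001,0,0,0,0]]'
python3 - <<'E'
from bench import r
import cv2,pickle
d=r.snapshot("wrist"); pickle.dump(d,open(f"pics/w16.pkl","wb")); cv2.imwrite(f"pics/w16.png",d["pixels"][:,:,::-1])
d=r.snapshot("side"); pickle.dump(d,open(f"pics/s16.pkl","wb")); cv2.imwrite(f"pics/s16.png",cv2.resize(d["pixels"][140:240,250:350,::-1],None,fx=5.5,fy=5.5,interpolation=cv2.INTER_CUBIC))
E
python3 g.py 534.5 -110 32 90
```

```text
time: 20.5
tool_pos: [534.9, -112.5, 32.0]
tcp_rot: [-180.0, -0.0, 90.0]
ft_force: [0.1, -0.6, -1.0]
finger_gap: 34.3
t 20.6 tcp [ 534.9 -112.5   32. ] [-1.7996e+02 -1.0000e-02  9.0040e+01] F [-0.3 -1.7 -0.8] gap 33.9
units [ 0.01   -0.0014  0.0002] [-0.0002 -0.      0.0002]
```

View pics/s16.png

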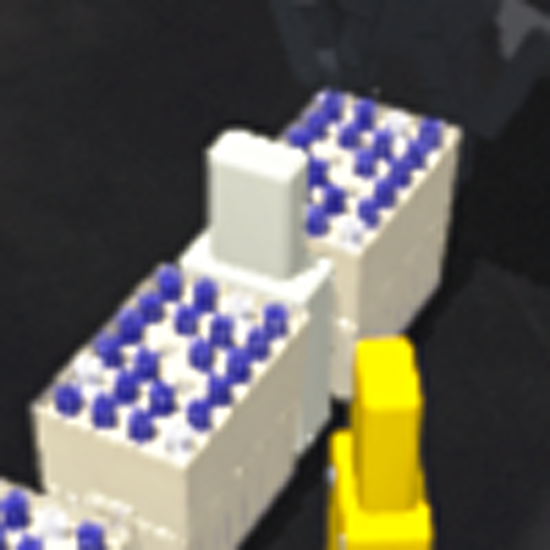

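View pics/w16.png

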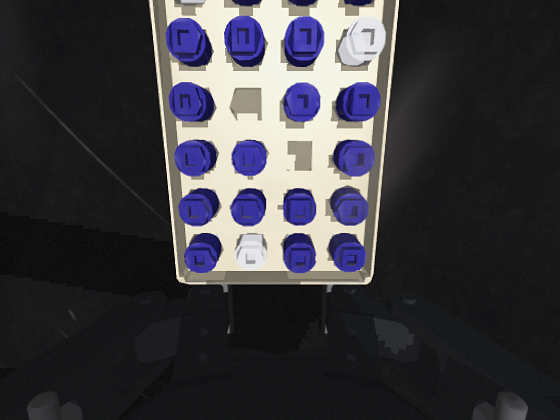

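```bash

for i in 1; do :; done
python3 -m jog '[[0.001,0,0,0,0,0],[0.002,0,0,0,0,0],[0.002,0,0,0,0,0]]'
python3 -m jog '[[0.001,0,0,0,0,0],[0.002,0,0,0,0,0],[0.002,0,0,0,0,0]]'
python3 -m jog '[[0.001,0,0,0,0,0],[0.002,0,0,0,0,0],[0.002,0,0,0,0,0]]'
python3 - <<'E'
from bench import r
import cv2,pickle
for _ in range(2):
    d=r.snapshot("side"); s=r.sense(); print(s["tool_pos"].round(2),s["ft_force"].round(1))
pickle.dump(d,open(f"pics/s17.pkl","wb")); cv2.imwrite(f"pics/s17.png",cv2.resize(d["pixels"][140:240,250:350,::-1],None,fx=5.5,fy=5.5,interpolation=cv2.INTER_CUBIC))
E
```

```text
time: 20.9
tool_pos: [534.9, -112.1, 32.1]
tcp_rot: [-180.0, 0.0, 90.0]
ft_force: [-0.3, -1.6, -1.3]
finger_gap: 34.2
time: 21.2
tool_pos: [534.9, -111.5, 32.0]
tcp_rot: [-180.0, -0.0, 90.0]
ft_force: [-0.5, -2.3, -0.4]
finger_gap: 34.0
time: 21.5
tool_pos: [534.9, -111.1, 32.0]
tcp_rot: [-180.0, -0.0, 90.0]
ft_force: [0.4, -0.9, -1.3]
finger_gap: 34.3
[ 534.94 -111.06   32.1 ] [-0.2 -2.2 -1.1]
[ 534.88 -111.06   32.04] [ 0.2 -1.9 -0.6]
```

View pics/s17.png

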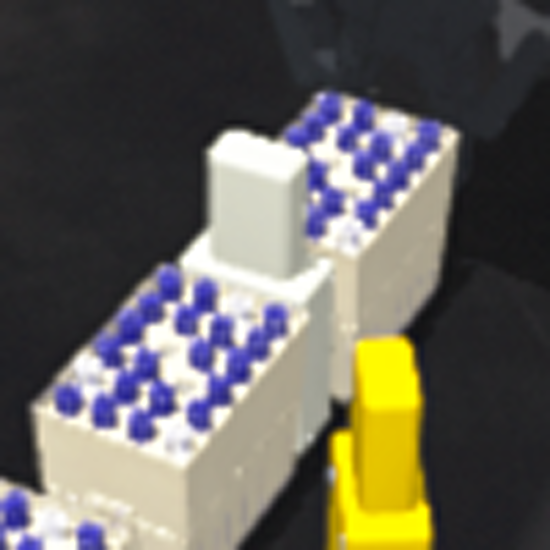

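```bash
cat > chk.py <<'E'
from h import *; from bench import r; import sys
ref=pickle.load(open("pics/s16.pkl","rb"))["pixels"]
def snap(): return np.mean([r.snapshot("side")["pixels"] for _ in range(2)],0)
a=snap(); s=r.sense(); print(s["time"],s["tool_pos"].round(2),s["ft_force"].round(1))
g=lambda i:cv2.cvtColor(i.astype(np.float32),cv2.COLOR_RGB2GRAY)
for n,(x0,x1,y0,y1) in {"grip":(280,312,156,192),"mid":(254,302,194,228),"end":(222,268,225,290),"loose":(310,336,156,200)}.items():
    T=np.eye(2,3,dtype=np.float32); A=g(ref)[y0:y1,x0:x1];B=g(a)[y0:y1,x0:x1]
    T=np.float32([[1,0,0],[0,1,0]]); _,T=cv2.findTransformECC(A,B,T,cv2.MOTION_TRANSLATION,(3,60,1e-5)); print(n,T[:,2].round(2),end=" ")
print()
E
python3 chk.py
python3 -m jog '[[0.001,0,0,0,0,0],[0.002,0,0,0,0,0],[0.002,0,0,0,0,0]]' >/dev/null; python3 chk.py
python3 -m jog '[[0.001,0,0,0,0,0],[0.002,0,0,0,0,0],[0.002,0,0,0,0,0]]' >/dev/null; python3 chk.py
```

```text
21.7 [ 534.87 -111.08   32.03] [-0.2 -1.9 -0.4]
grip [-0.08  0.08] mid [-0.  0.] end [0. 0.] loose [-0.28  0.31] 
22.1 [ 534.87 -110.57   32.06] [ 1.2 -1.9 -0.9]
grip [-0.05  0.11] mid [-0. -0.] end [0. 0.] loose [-0.33  0.45] 
22.5 [ 534.89 -110.06   32.04] [ 0.2 -2.5 -0.8]
grip [-0.09  0.13] mid [-0. -0.] end [0. 0.] loose [-0.4   0.55]
```

```bash
sed -i 's/"grip":(280,312,156,192)/"grip":(282,303,160,186),"gripL":(283,300,158,170)/' chk.py
python3 chk.py
for k in 1; do python3 -m jog '[[0.001,0,0,0,0,0],[0.002,0,0,0,0,0],[0.002,0,0,0,0,0]]' >/dev/null; python3 chk.py; done
python3 -m jog '[[0.001,0,0,0,0,0],[0.002,0,0,0,0,0],[0.002,0,0,0,0,0]]' >/dev/null; python3 chk.py
```

```text
22.6 [ 534.87 -110.09   32.05] [-0.2 -1.8 -1.5]
grip [-0. -0.] gripL [-0.  0.] mid [-0.  0.] end [0. 0.] loose [-0.41  0.55] 
23.0 [ 534.87 -109.57   32.01] [-0.6 -2.2 -0.8]
grip [-0. -0.] gripL [-0. -0.] mid [-0.  0.] end [-0.  0.] loose [-0.47  0.6 ] 
23.4 [ 534.86 -109.07   32.03] [-0.4 -1.5 -0.8]
grip [-0.01  0.01] gripL [-0.  0.] mid [-0.  0.] end [0. 0.] loose [-0.63  0.81]
```

```bash

python3 -m jog '[[0.001,0,0,0,0,0],[0.002,0,0,0,0,0],[0.002,0,0,0,0,0]]' >/dev/null; python3 chk.py
python3 -m jog '[[0.001,0,0,0,0,0],[0.002,0,0,0,0,0],[0.002,0,0,0,0,0]]' >/dev/null; python3 chk.py
```

```text
23.8 [ 534.83 -108.57   32.02] [ 0.3 -2.5 -0.8]
grip [ 0.   -0.01] gripL [-0.  0.] mid [-0.  0.] end [-0.  0.] loose [-0.72  0.87] 
24.2 [ 534.87 -108.06   32.06] [ 0.2 -1.7 -0.6]
grip [-0.01  0.01] gripL [-0.01  0.  ] mid [-0.  0.] end [-0.  0.] loose [-0.84  1.03]
```

```bash

python3 -m jog '[[0.001,0,0,0,0,0],[0.002,0,0,0,0,0],[0.002,0,0,0,0,0]]' >/dev/null; python3 chk.py
```

```text
24.6 [ 534.83 -107.54   32.02] [ 0.5 -2.2 -1. ]
grip [-0.01  0.01] gripL [-0.01  0.  ] mid [-0. -0.] end [0. 0.] loose [-0.9   1.11]
```

```bash

python3 -m jog '[[0.001,0,0,0,0,0],[0.002,0,0,0,0,0],[0.002,0,0,0,0,0]]' >/dev/null; python3 chk.py
python3 -m jog '[[0.001,0,0,0,0,0],[0.002,0,0,0,0,0],[0.002,0,0,0,0,0]]' >/dev/null; python3 chk.py
python3 - <<'E'
from bench import r
import cv2,pickle
d=r.snapshot("scene"); pickle.dump(d,open(f"pics/sc18.pkl","wb")); cv2.imwrite(f"pics/sc18.png",cv2.resize(d["pixels"][175:275,240:340,::-1],None,fx=5.5,fy=5.5,interpolation=cv2.INTER_CUBIC))
E
```

```text
25.0 [ 534.89 -107.04   32.04] [ 0.5 -2.6  0.3]
grip [-0.01  0.02] gripL [-0.  0.] mid [-0. -0.] end [ 0. -0.] loose [-1.04  1.22] 
25.4 [ 534.86 -106.56   32.03] [ 0.2 -2.3 -0.7]
grip [-0.01  0.02] gripL [-0.  0.] mid [-0.  0.] end [-0.  0.] loose [-1.09  1.35]
```

View pics/sc18.png

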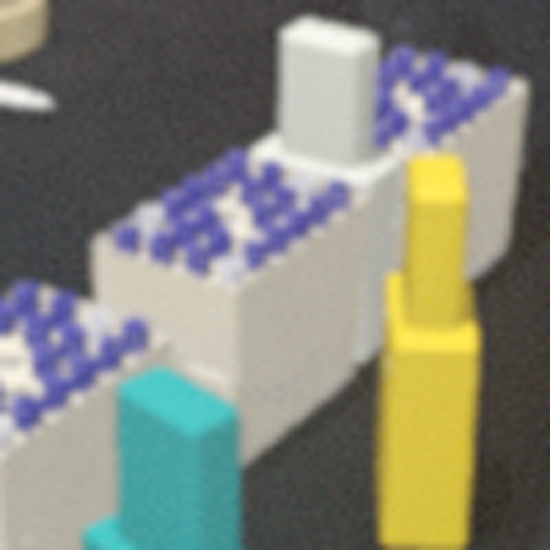

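```bash
python3 - <<'E'
from h import *
d=pickle.load(open("pics/s16.pkl","rb")); q=proj(d,[[530,-40,88],[530,-34,88]]);print(q,q[1]-q[0])
E
python3 -m jog '[[0.001,0,0,0,0,0],[0.002,0,0,0,0,0],[0.002,0,0,0,0,0]]' >/dev/null; python3 chk.py
python3 -m jog '[[0.001,0,0,0,0,0],[0.002,0,0,0,0,0],[0.002,0,0,0,0,0]]' >/dev/null; python3 chk.py
```

```text
[[311.31132952 169.2512452 ]
 [310.13836371 170.60020136]] [-1.17296582  1.34895616]
25.85 [ 534.88 -106.16   32.07] [-1.5 -2.6 -0.1]
grip [-0.04  0.03] gripL [-0.01  0.01] mid [-0.  0.] end [0. 0.] loose [-1.17  1.41] 
26.25 [ 534.86 -105.85   32.09] [-0.1 -5.2  0. ]
grip [-0.24  0.06] gripL [-0.11  0.02] mid [-0.01  0.04] end [0. 0.] loose [-1.2   1.46]
```

Contact: Fy rises to −5.2 N, the block has just moved, and the middle box has moved by less than 0.05 px. Backing off and checking.

```bash

python3 -m jog '[[-0.01,0,0,0,0,0],[-0.03,0,0,0,0,0],[-0.06,0,0,0,0,0],[-0.1,0,0,0,0,0],[-0.1,0,-0.1,0,0,0],[-0.1,0,-0.3,0,0,0],[-0.1,0,-0.5,0,0,0],[-0.1,0,-0.7,0,0,0],[-0.05,0,-0.9,0,0,0],[0,0,-1,0,0,0]]'
python3 chk.py
python3 -m jog '[[0.2,0,-0.1,0,0,0],[0.4,0,-0.2,0,0,0],[0.48,0,-0.2,0,0,0],[0.48,0,-0.2,0,0,0],[0.48,0,-0.2,0,0,0],[0.48,0,-0.2,0,0,0],[0.48,0,-0.2,0,0,0],[0.48,0,-0.2,0,0,0]]'
python3 - <<'E'
from bench import r
import cv2,pickle
for n in("wrist","side"):
    d=r.snapshot(n); pickle.dump(d,open(f"pics/{n}20.pkl","wb")); a=d["pixels"][:,:,::-1]
    cv2.imwrite(f"pics/{n}20.png",a if n=="wrist" else cv2.resize(a[120:300,210:360],None,fx=3.3,fy=3.3,interpolation=cv2.INTER_CUBIC))
E
```

```text
time: 27.25
tool_pos: [536.3, -106.7, 287.6]
tcp_rot: [179.7, 0.1, 90.0]
ft_force: [0.3, -0.6, -0.4]
finger_gap: 34.2
27.35 [ 537.46 -105.77  288.4 ] [ 0.6 -0.3  0.6]
grip [-0.21  0.04] gripL [-0.1   0.01] mid [-0.01  0.04] end [0. 0.] loose [-1.17  1.4 ] 
time: 28.15
tool_pos: [534.9, 13.3, 331.4]
tcp_rot: [-179.9, 0.0, 89.9]
ft_force: [-0.9, 0.3, 1.1]
finger_gap: 33.9
```

View pics/wrist20.png

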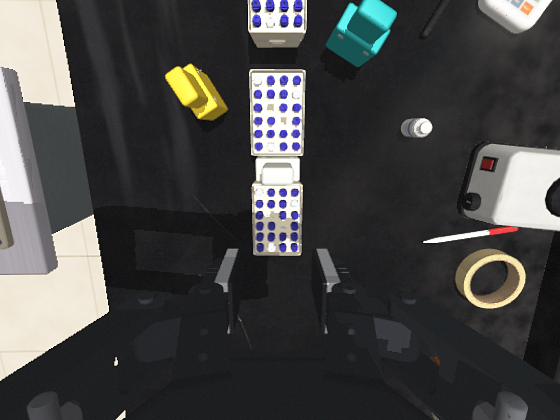

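View pics/side20.png

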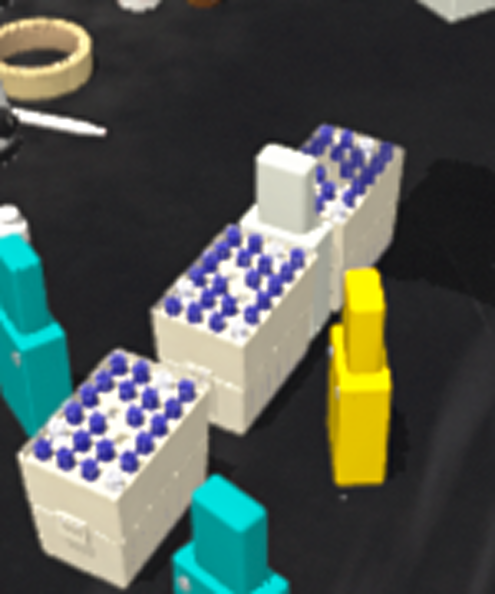

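```bash
python3 - <<'E'
from h import *
d=pickle.load(open("pics/wrist20.pkl","rb")); a=d["pixels"][:,:,::-1]
cv2.imwrite("pics/c20.png",cv2.resize(a[60:265,235:320],None,fx=2.9,fy=2.9,interpolation=cv2.INTER_CUBIC))
im=d["pixels"].astype(int); m0=((im[:,:,2]-im[:,:,0]>50)&(im[:,:,2]-im[:,:,1]>50)).astype(np.uint8)
for n,(y0,y1) in {"mid":(68,157),"loose":(184,256)}.items():
    m=m0.copy();m[:y0]=0;m[y1:]=0;m[:,:245]=0;m[:,308:]=0
    k,l,st,ce=cv2.connectedComponentsWithStats(m); g=[i for i in range(1,k) if st[i,4]>10]
    P=onz(d,ce[g],92)[:,:2]; o=np.argsort(P[:,0]); cols=np.split(o,np.where(np.diff(P[o,0])>6)[0]+1)
    print(n,[len(c) for c in cols],"colx",[P[c,0].mean().round(1) for c in cols],"cy",((P[:,1].min()+P[:,1].max())/2).round(1),"slopes",[round(float(np.degrees(np.arctan(-np.polyfit(P[c,1],P[c,0],1)[0]))),2) for c in cols if len(c)>3])
A=pickle.load(open("pics/side6.pkl","rb"))["pixels"];B=pickle.load(open("pics/side20.pkl","rb"))["pixels"]
Z=pickle.load(open("pics/side0.pkl","rb"))["pixels"]
g=lambda i:cv2.cvtColor(i.astype(np.float32),cv2.COLOR_RGB2GRAY)
for n,R,(x0,x1,y0,y1) in [("mid",A,(254,302,194,240)),("end",A,(215,270,225,300)),("mid vs start",Z,(280,310,195,245)),("end vs start",Z,(215,255,235,300))]:
    _,T=cv2.findTransformECC(g(R)[y0:y1,x0:x1],g(B)[y0:y1,x0:x1],np.float32([[1,0,0],[0,1,0]]),cv2.MOTION_TRANSLATION,(3,60,1e-5)); print(n,T[:,2].round(2))
E
```

```text
mid [5, 4, 5, 5] colx [np.float64(510.9), np.float64(526.1), np.float64(541.0), np.float64(556.2)] cy 95.5 slopes [-0.21, -0.11, -0.17, 0.11]
loose [5, 4, 5, 5] colx [np.float64(510.7), np.float64(525.8), np.float64(540.8), np.float64(555.8)] cy -35.8 slopes [0.02, -0.24, -0.13, 0.16]
mid [-0.03  0.06]
end [0. 0.]
mid vs start [-0.03  0.17]
end vs start [-0.  0.]
```

View pics/c20.png

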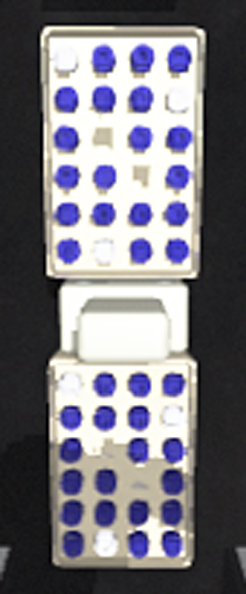

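The cap columns of loose and middle agree to 0.4 mm in x and about 0.1° in yaw, the set boxes haven't moved, and the block stands square between them. Handing in.

```bash
python3 -c "
from bench import r
print(r.hand_in()); print(r.sense()['time'])"
```

```text
the job is handed in; nothing more can be done
None
the job is handed in; nothing more can be done
```

The job is done and handed in at about 28 s of the 54 s allowed. I lifted the white spacer straight out of the gap and stood it against the free end of the middle box. Before pushing the third box, I closed the fingers lightly on its sides to bring it into line. I then pushed it low on its end face with two fingers until the block was snug.

Last checks:
- **Third box:** it lines up with the middle box to about 0.3 mm across the row and about 0.1° in yaw.
- **Set boxes:** the left-hand box showed no image shift. The middle box shifted by at most 0.2 px in the side view, which I take as under 1 mm.
- **Snugness:** as contact came, the push force rose to about 5 N and the block moved only slightly. It stands upright, and the robot was clear at hand-in.

Two measurements disagreed:
- **Remaining travel:** my image estimate was about 4–5 mm too short, so the force rise and the block's first movement set the end point.
- **Box length and spacing:** the visible rims are 97 mm long, not the 105 mm given. I put this down to end tabs, but did not check it. The final centre distance from the vial caps came out at 131 mm against the 135 mm expected, which I did not resolve.

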